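# Pump up the clamp pressure

### The arm

A 7-joint arm with a two-finger parallel gripper is mounted at the origin on the work surface. World frame = base frame: x ahead of the robot, y to its left, z up, the work surface at z = 0. Lengths are in m, angles in rad, forces in N, time in s.
With the tool pointing down it reaches from about 0.425 to 0.975 m from the base axis. Payload 16.7 kg.
Tool frame: the origin (TCP) lies at the very end of the fingers, on their centre line; the grasp point (between the pads) lies 19 mm behind it; z points along the fingers, x is the direction in which the jaws open and shut, and the axes are right-handed (so a half turn about z gives the same grasp; the last joint's range is limited). The gripper opens to 85 mm and grips with 20 to 120 N. Pads are 22 mm wide; open, the fingers measure 114 mm over their backs; the gripper's body (76 mm by 85 mm) begins 54 mm behind the grasp point. The pads swing forward as they close: fully open they stand 13 mm farther back than shut.
Start: joints at [1.022, 0.426, 0.074, 1.606, -0.034, 1.111, -0.067], TCP at [0.263, -0.622, 0.231] pointing down, gripper open.
Joint ranges: [-2.85, 2.85], [-0.5, 2.14], [-1.23, 1.37], [0.21, 2.46], [-1.02, 4.16], [0.16, 2.05], [-2.73, 2.73]. Speed limits (rad/s): [1.89, 1.89, 2.39, 2.39, 3.01, 3.01, 3.01].

### API

Orientations are given as a rotation vector (axis times angle).
In Python, from station import robot gives the robot as it stands.
- The arm moves only by the tool servo_tool, never from a script. Its argument "plan" is a list of rows, each a list of 5 numbers: the opening in per cent of the stroke, from 0 (shut) to 100 (fully open), then the shift along the world's x, y, z as a fraction of full scale, then the turn about the world's z as a fraction of full scale. In form: [[grip, x, y, z, twist], ...]. A call has exactly 10 rows; each row shifts and turns the commanded pose from where the row before left it; what a row does not reach is not made up. Full scale, the value 1, is 40 mm for a shift and 6 degrees for a turn. A row lasts 1/12 s, in which the tool goes at most 41.7 mm and 7.16 degrees, less where a joint would pass 70% of its speed; a pose out of reach is approached as far as the arm can. A call with a number of a shift or a turn outside -1 to 1 is refused whole. A call with a gripper value outside its range is refused whole. The fingers move at their own pace and stop on an object; "newtons" is the grip in N (left out, the last holds). Time passes only in rows, so rows that do not move let the fingers close, or fill a call up. It gives the time, the measured TCP pose, the force and the opening at its end, in the units of the state.
- robot.state(): the state, without advancing time (a new reading comes with each control period).
- robot.capture(name): name is "side" or "top" or "wrist"; returns the picture (420x560x3 uint8, red, green, blue); there is no depth.
- robot.camera_model(name): a dict with "camera_matrix" (3x3 intrinsics, pixels), "k1" (the pictures are not rectified: a ray, as slopes to the right and down, at radius r is drawn at 1 + k1 r^2 times it, then the intrinsics apply), "rvec" (rotation vector, rad) and "tvec" (3), from world to camera coordinates, as OpenCV has them. Camera axes: x right, y down, z forward; pixel columns grow to the right and rows downward; lengths in m; the calibration is good to about 2 mm. A picture is of the moment at which its call begins: read the wrist's pose just before it. camera_model takes no time and is no camera call; for the wrist camera it gives the pose at the moment of the call.
- robot.job_done(): hands the job in, once; it reports no verdict.
The state is a dict: "time_s": time; "joint_pos": joint angles; "dq": joint speeds; "joint_torque": joint torques, N m; "eef_pos": TCP position; "tool_rot": TCP orientation; "force": force on the tool from outside, world axes, zero at the start; "torque": the same for the moment, N m; "finger_gap": finger opening in m.
Only numpy, scipy, OpenCV 4.12 (cv2) and the standard library are available. Lean on these libraries where they do the work, as an engineer would, in place of code of your own. Each camera call takes 0.05 s, during which the arm holds its last target.

### The job

Pump up the bench hand pump: with the fingertips press its broad round cap down fully and let it spring all the way back up, again and again, until the indicator pin beside it has come fully out. Nothing needs gripping; keep off the indicator pin itself and leave the tin, tube offcut, bracket and wrench where they are. Finish with the cap released.

Things in the scene. Friction and masses are not known exactly. Their poses are not given: they have to be found in the camera images.
- pump: Grey welded hand pump bolted to the bench; place and yaw vary. Origin: on the bench top under the plunger axis; z up; +x points from plunger to indicator pin. Foot plate 200 x 120 x 10 mm (x -70 to +130), housing 150 x 80 mm (x -45 to +105), top 115 mm above the bench; 44 mm guide round the plunger up to 145 mm. Pipe stub on the +y side to y = 80 mm, below 60 mm.
- cap_top (a point): Centre of the flat top face of the plunger's round dark steel cap (90 mm diameter, 16 mm thick, on a 22 mm rod). 200 mm above the bench when released, 185 mm when pressed fully home. It slides straight down only; it may be pressed anywhere on its top face.
- plunger (a joint): Travel of the plunger in m: 0 released (up), 0.015 pressed fully home against a hard stop. A spring returns it: about 7 N to start it moving, about 15 N at the bottom. A stroke of at least 12 mm and a full return make one stroke of the pump.
- pin (a joint): How far the indicator pin is out, in m: 0 fully in, 0.050 fully out; starts between 0 and 0.022. It rises only while the cap comes back up, one 10 mm notch per full stroke (the first stroke 5 to 15 mm), and stays there: 3 to 5 strokes bring it fully out. Further strokes then do nothing and no harm.
- pin_head: Visible part of the indicator pin: upright steel rod, 14 mm diameter, domed end, rising from a 28 mm sleeve (top 125 mm above the bench), 72 mm from the plunger axis on the pump's +x side. Origin: its tip, 135 mm above the bench when fully in, 185 mm fully out; z up. A narrow turned groove 45 to 55 mm below the tip shows clear of the sleeve only when fully out. Not to be touched.
- tin: Bystander: round closed tin, 66 mm diameter, 85 mm high, standing near the pump. Origin: centre of its underside.
- offcut: Bystander: standing steel tube offcut, 48 mm outside diameter, 60 mm high. Origin: centre of its underside.
- bracket: Bystander: steel angle bracket, 60 x 50 mm foot, one upright leg 60 mm high. Origin: centre of its foot's underside.
- wrench: Bystander: steel wrench 150 mm long lying flat. Origin: its middle, on the underside.
There are look-alikes about, which are no part of the job. Of the things shaped like the pump, the grey one is meant.

How it is judged:
On the way, in this order (a step that is already met when the one before it is completed fails the run):
1. the cap is pressed home a first time (value of joint plunger above 0.012 m), for 0.02 s.
2. the cap is let back up (value of joint plunger below 0.003 m), for 0.02 s.
3. the cap is pressed home again (value of joint plunger above 0.012 m), for 0.02 s.
4. the indicator pin has come fully out (value of joint pin above 0.046 m), for 0.2 s.
At the end, for the whole second after the job is handed in: The indicator pin is fully out (more than 46 mm of its 50 mm) and the cap has sprung back up (within 3 mm of released) (value of joint pin above 0.046 m and value of joint plunger below 0.003 m); the robot touches nothing.
It fails at once if the robot touches the indicator pin (more than 2 N) (contact force between any of the fingers, the arm and pin_head above 2 N).
It fails at once if the tin is shifted, lifted or carried off (more than 20 mm) (distance of tin from where it was at the start of the episode above 0.02 m).
It fails at once if the tube offcut is shifted, lifted or carried off (more than 20 mm) (distance of offcut from where it was at the start of the episode above 0.02 m).
It fails at once if the bracket is shifted, lifted or carried off (more than 20 mm) (distance of bracket from where it was at the start of the episode above 0.02 m).
It fails at once if the wrench is shifted, lifted or carried off (more than 20 mm) (distance of wrench from where it was at the start of the episode above 0.02 m).
It also fails if it takes over 42 s, if anything falls off the work surface, if the arm or the gripper's body presses on something with over 40 N, if the wrist force passes 120 N, or if a joint passes its speed limit or range.

## Working session

There is one attempt and no reset: what is moved stays moved. The work goes in short steps, Python scripts to look and compute and a tool call to move; the robot and the scene stay as the last step left them, time stands still between calls to the robot, and variables do not carry over. Pictures are saved under pics/ and viewed, and the job is handed in when it is done.

Besides the shell and the picture viewer there is one more tool, called after "Call:" as name(argument=value, ...), one argument or row to a line, values as JSON. servo_tool: Moves the arm, as the interface text tells. Shift numbers are shares of 40 mm and turn numbers shares of 6 degrees, none past 1 either way. Its arguments: {"type":"object","properties":{"plan":{"type":"array"},"newtons":{"type":"number"}},"required":["plan"]}

```bash
mkdir -p pics; cat > h.py <<'E'
import numpy as np,cv2
from station import robot
def save(n,f):
    im=robot.capture(n); cv2.imwrite('pics/'+f,cv2.cvtColor(im,cv2.COLOR_RGB2BGR)); return im
def ray(n,u,v,m=None):
    m=m or robot.camera_model(n)
    K=np.array(m['camera_matrix']);k1=m['k1']
    p=cv2.undistortPoints(np.array([[[u,v]]],float),K,np.array([k1,0,0,0,0.]))[0,0]
    R=cv2.Rodrigues(np.array(m['rvec'],float))[0];t=np.array(m['tvec'],float).ravel()
    return -R.T@t, R.T@np.array([p[0],p[1],1])
def plane(n,u,v,z):
    c,d=ray(n,u,v); return c+d*(z-c[2])/d[2]
def proj(n,P):
    m=robot.camera_model(n)
    return cv2.projectPoints(np.array([P],float),np.array(m['rvec'],float),np.array(m['tvec'],float),np.array(m['camera_matrix']),np.array([m['k1'],0,0,0,0.]))[0][0,0]
E
python3 - <<'E'
from h import *
save('top','t0.png');save('side','s0.png')
print(robot.state())
for n in('top','side'):print(robot.camera_model(n), ray(n,280,210))
E
```

```text
{'time_s': 0.1, 'joint_pos': array([ 1.02150544,  0.42665823,  0.07385229,  1.60651342, -0.03410214,
        1.11077438, -0.0670982 ]), 'dq': array([ 0.00062348, -0.00169071, -0.00055326, -0.00017886,  0.00060122,
       -0.00213811,  0.00097664]), 'joint_torque': array([ 6.56815231e-03, -9.51537323e+01,  3.77013937e+00, -4.64402032e+01,
        1.95405318e-02,  6.60329300e-03, -1.25225674e-04]), 'eef_pos': array([ 0.26257292, -0.62146367,  0.23070113]), 'tool_rot': array([-2.61783387e+00,  1.73584051e+00,  1.49274917e-03]), 'force': array([ 0.38687389,  0.23939632, -0.7313959 ]), 'torque': array([ 0.02588665,  0.00350848, -0.00084526]), 'finger_gap': 0.08515220501685819}
{'camera_matrix': array([[439.0217066 ,   0.        , 265.22104394],
       [  0.        , 439.0217066 , 210.7597718 ],
       [  0.        ,   0.        ,   1.        ]]), 'k1': -0.1376235990834846, 'rvec': array([ 2.17931388, -2.11596294,  0.15767411]), 'tvec': array([-0.04151784,  0.57861618,  1.22513805])} (array([ 0.3977601 , -0.02386816,  1.29564689]), array([ 0.14621071, -0.03405066, -0.98924191]))
{'camera_matrix': array([[434.49640455,   0.        , 281.65398336],
       [  0.        , 434.49640455, 209.8738201 ],
       [  0.        ,   0.        ,   1.        ]]), 'k1': -0.07755518635407309, 'rvec': array([ 0.1628568 , -2.90063905,  1.0375236 ]), 'tvec': array([0.57478609, 0.12979699, 1.24985893])} (array([0.47014263, 0.75435194, 1.0579663 ]), array([ 0.09250338, -0.62829253, -0.7724676 ]))
```

View pics/t0.png

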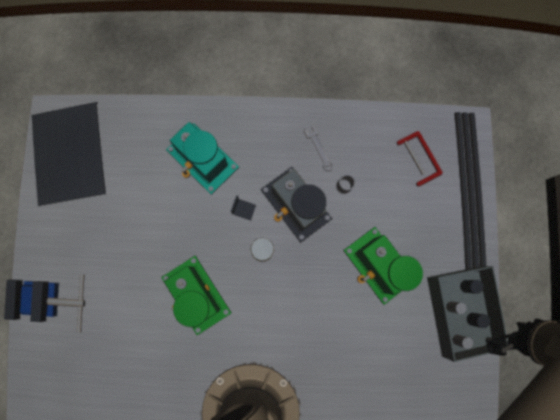

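View pics/s0.png

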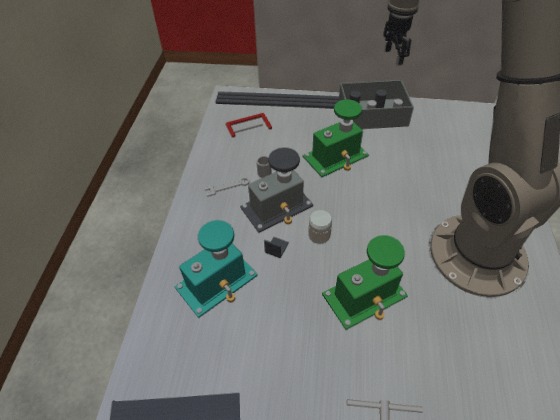

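The grey pump's cap is at about (309,202) in the top view and (284,159) in the side view. Its pin is at about (290,184) in the top view and (263,185) in the side view.

```bash
python3 - <<'E'
from h import *
for n,f,(u,v) in(('top','t0',(309,202)),('side','s0',(284,159))):
    im=cv2.imread(f'pics/{f}.png');g=cv2.cvtColor(im,cv2.COLOR_BGR2GRAY)
    c=im[v-60:v+60,u-65:u+65]; cv2.imwrite(f'pics/{f}c.png',cv2.resize(c,None,fx=6,fy=6,interpolation=cv2.INTER_CUBIC)[:600,:780])
    print(n,g[v,u-30:u+31:2],plane(n,u,v,.2))
for uv in((290,184),(265,250),(345,184)): print(plane('top',*uv,.1))
E
```

```text
top [ 42  33  37  67  82  79  57  49  48  49  44  47  46  47  47  47  48  51
  48  51  48  47  48  66 110 119 119 118 120 120 121] [ 0.58237702 -0.13459345  0.2       ]
side [146 145  87  63  68  70  69  60  66  61  63  64  65  63  60  61  67  60
  65  61  61  63  64 135 146 127  73  92  91  92  90] [ 0.58417541 -0.13021976  0.2       ]
[ 0.64833963 -0.09107014  0.1       ]
[ 0.46334251 -0.02695214  0.1       ]
[ 0.65329489 -0.2449546   0.1       ]
```

View pics/t0c.png

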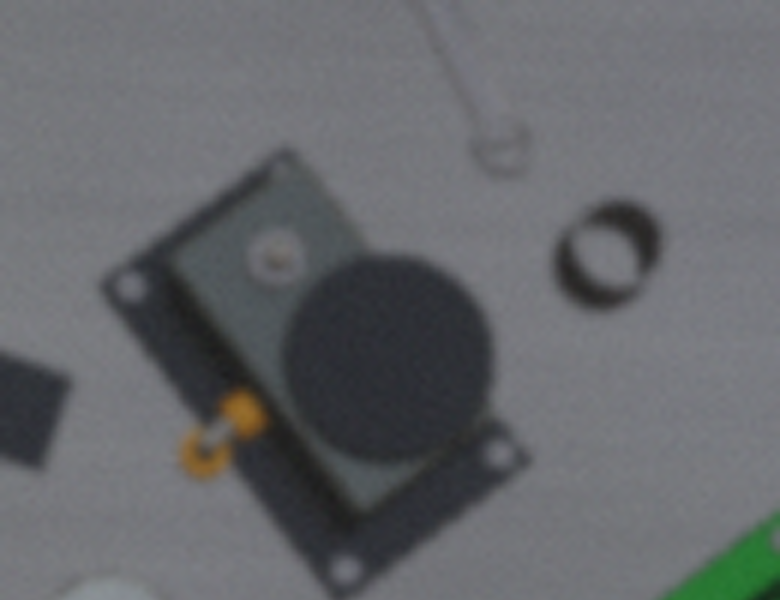

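View pics/s0c.png

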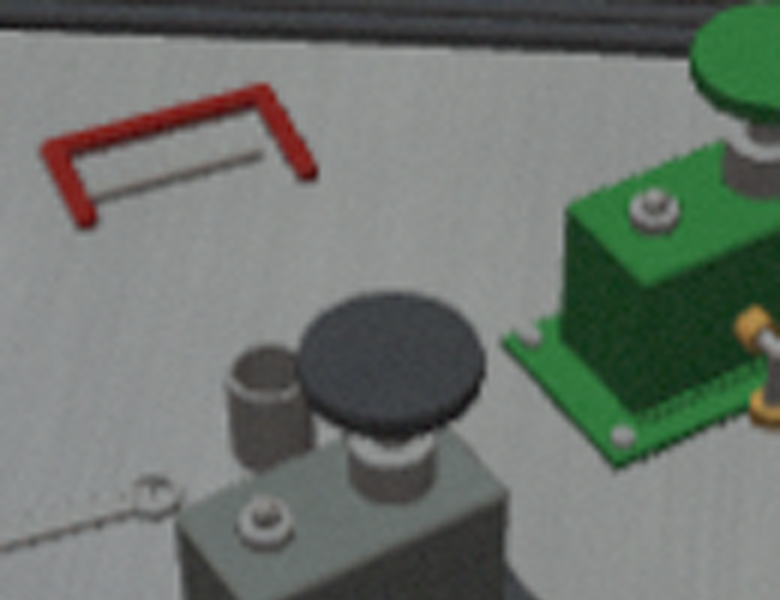

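Call:
servo_tool(
  plan=[
    [0,0,0,0.9,0],
    [0,0,0,0.9,0],
    [0,0.3,0.4,0.2,0],
    [0,0.45,0.7,0,0],
    [0,0.5,0.8,0,0],
    [0,0.5,0.8,0,0],
    [0,0.5,0.8,0,0],
    [0,0.5,0.8,0,0],
    [0,0.5,0.8,0,0],
    [0,0.5,0.8,0,0],
  ],
  newtons=40,
)

```text
time_s: 0.93
eef_pos: [0.4132, -0.384, 0.3112]
tool_rot: [2.618, -1.736, -0.0]
force: [0.8, -0.3, -0.2]
finger_gap: 0.0005
```

Call:
servo_tool(
  plan=[
    [0,0.45,0.7,0,0],
    [0,0.5,0.75,0,0],
    [0,0.5,0.75,0,0],
    [0,0.5,0.75,0,0],
    [0,0.5,0.75,0,0],
    [0,0.5,0.75,0,0],
    [0,0.5,0.75,0,0],
    [0,0.4,0.6,0,0],
    [0,0.2,0.35,0,0],
    [0,0,0,0,0],
  ],
)

```text
time_s: 1.77
eef_pos: [0.5762, -0.1354, 0.3108]
tool_rot: [-2.622, 1.729, 0.002]
force: [-0.6, 0.7, 0.4]
finger_gap: -0.0003
```

Call:
servo_tool(
  plan=[
    [0,0,0,-0.5,0],
    [0,0,0,-0.6,0],
    [0,0,0,-0.5,0],
    [0,0,0,-0.3,0],
    [0,0,0,-0.2,0],
    [0,0,0,0,0],
    [0,0,0,0,0],
    [0,0,0,0,0],
    [0,0,0,0,0],
    [0,0,0,0,0],
  ],
)

```text
time_s: 2.6
eef_pos: [0.5751, -0.1398, 0.2282]
tool_rot: [-2.618, 1.736, -0.002]
force: [-1.0, -0.2, 0.0]
finger_gap: -0.0001
```

```bash
python3 - <<'E'
from h import *
im=save('side','s1.png')
c=im[100:260,190:390,::-1];cv2.imwrite('pics/s1c.png',cv2.resize(c,None,fx=3.7,fy=3.7,interpolation=cv2.INTER_CUBIC))
print(robot.state()['eef_pos'],plane('top',290,184.7,.135),plane('top',308.8,201.7,.2),plane('side',284.3,157.7,.2))
E
```

```text
[ 0.57497717 -0.13980861  0.22800795] [ 0.63907758 -0.08914174  0.135     ] [ 0.58313203 -0.13407422  0.2       ] [ 0.58393595 -0.13556978  0.2       ]
```

View pics/s1c.png

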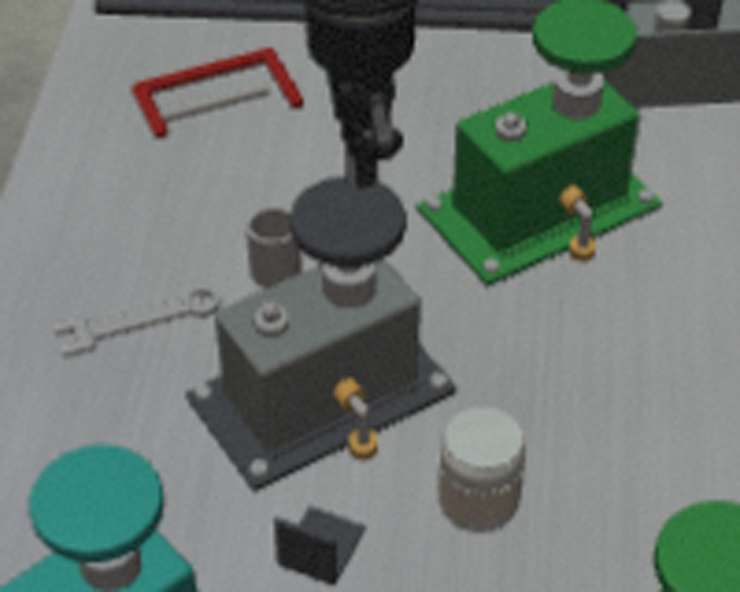

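The closed fingertips are above the cap, about 28 mm over it. I'll press down now and check the force at the bottom.

Call:
servo_tool(
  plan=[
    [0,0,0,-0.3,0],
    [0,0,0,-0.3,0],
    [0,0,0,-0.15,0],
    [0,0,0,-0.1,0],
    [0,0,0,-0.1,0],
    [0,0,0,-0.1,0],
    [0,0,0,-0.04,0],
    [0,0,0,0,0],
    [0,0,0,0,0],
    [0,0,0,0,0],
  ],
)

```text
time_s: 3.48
eef_pos: [0.5748, -0.1398, 0.185]
tool_rot: [2.618, -1.736, 0.001]
force: [-11.7, 2.2, 30.6]
finger_gap: 0.0
```

Upward force is 31 N, above the 15 N spring force, so the cap is on its hard stop. Next I'll release it.

Call:
servo_tool(
  plan=[
    [0,0,0,0.2,0],
    [0,0,0,0.25,0],
    [0,0,0,0.25,0],
    [0,0,0,0,0],
    [0,0,0,0,0],
    [0,0,0,0,0],
    [0,0,0,-0.2,0],
    [0,0,0,-0.25,0],
    [0,0,0,-0.25,0],
    [0,0,0,0,0],
  ],
)

```text
time_s: 4.32
eef_pos: [0.5751, -0.1398, 0.185]
tool_rot: [-2.618, 1.736, -0.002]
force: [-7.3, -0.5, 28.7]
finger_gap: -0.0001
```

Call:
servo_tool(
  plan=[
    [0,0,0,0,0],
    [0,0,0,0,0],
    [0,0,0,0.2,0],
    [0,0,0,0.25,0],
    [0,0,0,0.25,0],
    [0,0,0,0,0],
    [0,0,0,0,0],
    [0,0,0,0,0],
    [0,0,0,0,0],
    [0,0,0,0,0],
  ],
)

```text
time_s: 5.15
eef_pos: [0.5744, -0.1397, 0.211]
tool_rot: [2.618, -1.736, -0.001]
force: [-0.4, -0.7, 0.3]
finger_gap: -0.0002
```

```bash
python3 - <<'E'
from h import *
im=save('side','s2.png')
c=im[130:220,230:350,::-1];cv2.imwrite('pics/s2c.png',cv2.resize(c,None,fx=6,fy=6,interpolation=cv2.INTER_CUBIC))
s=robot.state();print(s['eef_pos'],s['force'])
for z in (.125,.135,.145,.155,.165,.175,.185): 
    print(z,(proj('side',[.642,-.0935,z])-[230,130])*6)
E
```

```text
[ 0.5744694  -0.13970091  0.21114507] [-0.23611678  0.05307919 -0.21515818]
0.125 [199.5047546  329.61726673]
0.135 [198.46711774 315.59201105]
0.145 [197.41732654 301.39627304]
0.155 [196.35518173 287.02712721]
0.165 [195.28048016 272.48158635]
0.175 [194.19301463 257.75660002]
0.185 [193.09257391 242.8490532 ]
```

View pics/s2c.png

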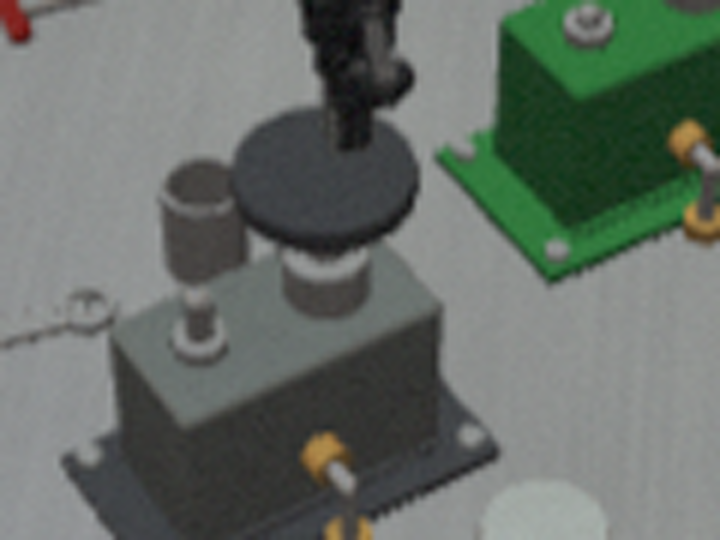

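The pin tip is at crop (197,285), which puts it about 20 mm out, so the strokes are working. I'll do four more.

Call:
servo_tool(
  plan=[
    [0,0,0,-0.2,0],
    [0,0,0,-0.25,0],
    [0,0,0,-0.25,0],
    [0,0,0,0,0],
    [0,0,0,0,0],
    [0,0,0,0.2,0],
    [0,0,0,0.25,0],
    [0,0,0,0.25,0],
    [0,0,0,0,0],
    [0,0,0,0,0],
  ],
)

```text
time_s: 6.03
eef_pos: [0.5747, -0.1398, 0.2115]
tool_rot: [-2.618, 1.736, -0.0]
force: [0.1, -0.1, 0.3]
finger_gap: 0.0002
```

Call:
servo_tool(
  plan=[
    [0,0,0,-0.2,0],
    [0,0,0,-0.25,0],
    [0,0,0,-0.25,0],
    [0,0,0,0,0],
    [0,0,0,0,0],
    [0,0,0,0.2,0],
    [0,0,0,0.25,0],
    [0,0,0,0.25,0],
    [0,0,0,0,0],
    [0,0,0,0,0],
  ],
)

```text
time_s: 6.87
eef_pos: [0.5745, -0.1397, 0.2112]
tool_rot: [2.618, -1.736, -0.0]
force: [0.6, -0.3, -0.0]
finger_gap: -0.0002
```

Call:
servo_tool(
  plan=[
    [0,0,0,-0.2,0],
    [0,0,0,-0.25,0],
    [0,0,0,-0.25,0],
    [0,0,0,0,0],
    [0,0,0,0,0],
    [0,0,0,0.2,0],
    [0,0,0,0.25,0],
    [0,0,0,0.25,0],
    [0,0,0,0,0],
    [0,0,0,0,0],
  ],
)

```text
time_s: 7.7
eef_pos: [0.5745, -0.1397, 0.2112]
tool_rot: [2.618, -1.736, -0.0]
force: [0.0, 0.4, -1.3]
finger_gap: 0.0001
```

Call:
servo_tool(
  plan=[
    [0,0,0,-0.2,0],
    [0,0,0,-0.25,0],
    [0,0,0,-0.25,0],
    [0,0,0,0,0],
    [0,0,0,0,0],
    [0,0,0,0.2,0],
    [0,0,0,0.25,0],
    [0,0,0,0.25,0],
    [0,0,0,0,0],
    [0,0,0,0,0],
  ],
)

```text
time_s: 8.53
eef_pos: [0.5744, -0.1397, 0.2109]
tool_rot: [2.618, -1.736, -0.001]
force: [0.0, 1.7, 0.1]
finger_gap: -0.0001
```

```bash
python3 - <<'E'
from h import *
im=save('side','s3.png')
c=im[130:220,230:350,::-1];cv2.imwrite('pics/s3c.png',cv2.resize(c,None,fx=6,fy=6,interpolation=cv2.INTER_CUBIC))
s=robot.state();print(s['eef_pos'],s['force'])
E
```

```text
[ 0.57420392 -0.13971471  0.21057645] [-0.50830137  0.02033223  0.75827077]
```

View pics/s3c.png

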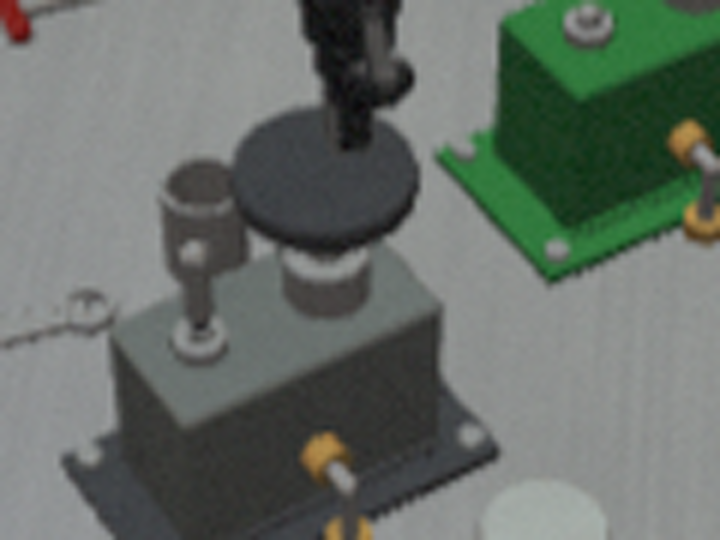

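The pin tip is at crop (195,241), about 0.185 m, and the dark groove shows just above the sleeve. I'll add one spare stroke, which does no harm, then retreat upward.

Call:
servo_tool(
  plan=[
    [0,0,0,-0.2,0],
    [0,0,0,-0.25,0],
    [0,0,0,-0.25,0],
    [0,0,0,0,0],
    [0,0,0,0,0],
    [0,0,0,0.2,0],
    [0,0,0,0.25,0],
    [0,0,0,0.25,0],
    [0,0,0,0,0],
    [0,0,0,0,0],
  ],
)

```text
time_s: 9.42
eef_pos: [0.5745, -0.1397, 0.211]
tool_rot: [2.618, -1.736, -0.001]
force: [-0.4, -0.9, -0.4]
finger_gap: 0.0001
```

Call:
servo_tool(
  plan=[
    [0,0,0,0.3,0],
    [0,0,0,0.6,0],
    [0,0,0,0.6,0],
    [0,0,0,0.6,0],
    [0,0,0,0.3,0],
    [0,0,0,0,0],
    [0,0,0,0,0],
    [0,0,0,0,0],
    [0,0,0,0,0],
    [0,0,0,0,0],
  ],
)

```text
time_s: 10.25
eef_pos: [0.5743, -0.1397, 0.3066]
tool_rot: [2.618, -1.736, -0.003]
force: [0.0, 0.3, -0.2]
finger_gap: 0.0001
```

```bash
python3 - <<'E'
from h import *
im=save('side','s4.png')
c=im[130:220,230:350,::-1];cv2.imwrite('pics/s4c.png',cv2.resize(c,None,fx=6,fy=6,interpolation=cv2.INTER_CUBIC))
s=robot.state();print(s['time_s'],s['eef_pos'],s['force'])
E
```

```text
10.3 [ 0.57440965 -0.13969477  0.30679258] [ 0.00356111 -0.51353735 -0.03753236]
```

View pics/s4c.png

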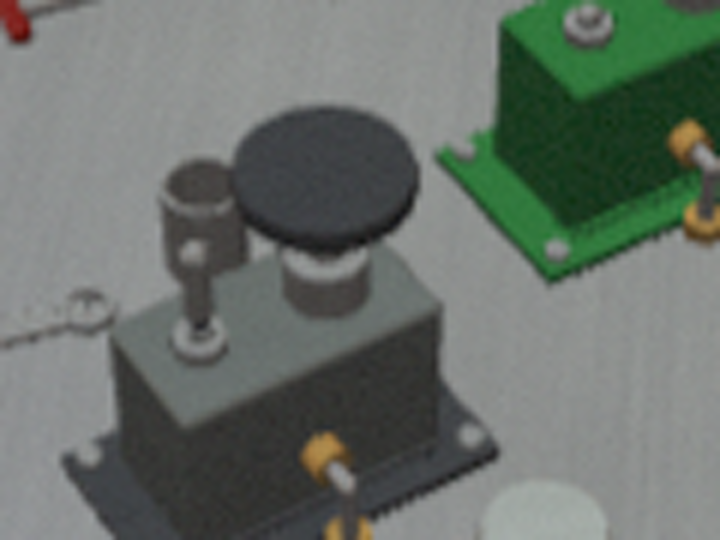

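The spare stroke left the pin where it was: tip at crop (195,241), groove dark at (200,322). The cap is up and nothing is touching it.

```bash
python3 -c "
from station import robot
print(robot.job_done())"
```

```text
the job is handed in; nothing more can be done
None
```

The pump is pumped up: I pressed the grey pump's cap fully home with the closed fingertips and released it seven times, then backed the arm off. I handed the job in at about 10.3 s of the 42 s allowed.

- **Strokes:** on the first two presses the force at the bottom was about 30 N, above the 15 N spring, so the cap was on its hard stop. I used the same travel for the rest but did not read the force at the bottom of those.
- **Pin:** in the last side picture the tip is about 185 mm above the bench and the groove shows clear of the sleeve, so it is fully out. The seventh stroke no longer moved it.
- **Cap and arm:** the cap is back up, the fingers are about 107 mm above it, and the measured force is near zero.
- **Bystanders:** the tool stayed at or above cap height the whole time. The last picture shows no sign that the tin or offcut moved; the wrench is only partly in it and the bracket is out of frame.

None of my checks failed or disagreed.

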